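# Clear the garnish pots and rolls to their trays

## Task

Clear up the packing corner, food first: before picking up anything else, stand the two filled garnish pots (green herbs and beige grain) upright side by side in the white tray. Then lay the label roll and the green tape flat side by side in the yellow tray, and stand the empty pot in the blue wash-up tray. Set each thing down on the tray floor rather than dropping it, and do not tip the filled pots.

Things in the scene. Friction and masses are not known exactly. Their poses are not given: they have to be found in the camera images.
- herb_pot: Spun steel pot, open at the top, 70 mm across its rim, narrowing to about 52 mm at its base, 36 mm high, about 120 g, filled with dark green chopped herbs. Loose; grasp it round the wall. Origin at the centre of its underside, z up through its mouth.
- grain_pot: Spun steel pot, open at the top, 64 mm across its rim, narrowing to about 48 mm at its base, 33 mm high, about 120 g, filled with pale beige grain topping. Loose; grasp it round the wall. Origin at the centre of its underside, z up through its mouth.
- empty_pot: Spun steel pot, open at the top, 62 mm across its rim, narrowing to about 46 mm at its base, 30 mm high, about 70 g, empty: bare metal inside. Loose; grasp it round the wall. Origin at the centre of its underside, z up through its mouth.
- label_roll: Cream roll of paper labels on a brown card core, lying flat: 68 mm across, 35 mm high, about 110 g, loose. Origin at the centre of its underside, z up along the roll's axis. (Keep clear of the fixed green bench press, up to 0.46 m high, that fills the left of the table beyond y = 0.28 m.)
- green_tape: Roll of bright green tape on a card core, lying flat: 56 mm across, 30 mm high, about 60 g, loose. Origin at the centre of its underside, z up along the roll's axis. (Keep clear of the fixed dark blue lidded box, 91 mm high, at x 0.35 to 0.47 m, y 0.17 to 0.33 m.)
- white_tray: Shallow white plastic tray, fixed to the table and level, outer size 184 (x) x 136 (y) mm with a rim 18 mm high all round, floor 4 mm thick, rim 4 mm thick (inner size 176 x 128 mm). Origin at the centre of its underside, x along the long side, y along the short side. A small lip 6 mm wide stands out from the rim at each x end. For the filled garnish pots.
- yellow_tray: Shallow yellow plastic tray, fixed to the table and level, outer size 184 (x) x 136 (y) mm with a rim 18 mm high all round, floor 4 mm thick, rim 4 mm thick (inner size 176 x 128 mm). Origin at the centre of its underside, x along the long side, y along the short side. A small lip 6 mm wide stands out from the rim at each x end. For the rolls.
- blue_tray: Shallow blue plastic tray, fixed to the table and level, outer size 136 x 136 mm with a rim 18 mm high all round, floor 4 mm thick, rim 4 mm thick (inner size 128 x 128 mm). Origin at the centre of its underside, x along one side. A small lip 6 mm wide stands out from the rim at each x end. For pots to be washed.

How it is judged:
On the way:
1. both filled pots stand on the floor of the white tray (x of herb_pot in the frame of white_tray between -0.072 and 0.072 m and y of herb_pot in the frame of white_tray between -0.048 and 0.048 m and z of herb_pot in the frame of white_tray between -0.001 and 0.009 m and angle between each of herb_pot, grain_pot's own z axis and vertical below 0.12 rad and x of grain_pot in the frame of white_tray between -0.072 and 0.072 m and y of grain_pot in the frame of white_tray between -0.048 and 0.048 m and z of grain_pot in the frame of white_tray between -0.001 and 0.009 m), for 0.2 s.
At the end, for the whole second after the job is handed in: Herb and grain pot in the white tray, label roll and green tape in the yellow, empty pot in the blue: each on the tray floor (origin under 9 mm above the tray's underside), inside the rim (within 48 mm of centre along a short side, 72 mm along a long), within 0.12 rad of upright, at rest (all of step 1 and linear speed of each of herb_pot, grain_pot, label_roll, green_tape, empty_pot below 0.02 m/s and angular speed of each of herb_pot, grain_pot, label_roll, green_tape, empty_pot below 0.2 rad/s and x of label_roll in the frame of yellow_tray between -0.072 and 0.072 m and y of label_roll in the frame of yellow_tray between -0.048 and 0.048 m and z of label_roll in the frame of yellow_tray between -0.001 and 0.009 m and angle between each of label_roll, green_tape, empty_pot's own z axis and vertical below 0.12 rad and x of green_tape in the frame of yellow_tray between -0.072 and 0.072 m and y of green_tape in the frame of yellow_tray between -0.048 and 0.048 m and z of green_tape in the frame of yellow_tray between -0.001 and 0.009 m and x of empty_pot in the frame of blue_tray between -0.048 and 0.048 m and y of empty_pot in the frame of blue_tray between -0.048 and 0.048 m and z of empty_pot in the frame of blue_tray between -0.001 and 0.009 m); the robot touches nothing.
It fails at once if a roll or the empty pot is lifted before both filled pots are in the white tray (height (world z) of any of label_roll, green_tape, empty_pot above 0.05 m and not (x of herb_pot in the frame of white_tray between -0.072 and 0.072 m and y of herb_pot in the frame of white_tray between -0.048 and 0.048 m and z of herb_pot in the frame of white_tray between -0.001 and 0.009 m and angle between each of herb_pot, grain_pot's own z axis and vertical below 0.12 rad and x of grain_pot in the frame of white_tray between -0.072 and 0.072 m and y of grain_pot in the frame of white_tray between -0.048 and 0.048 m and z of grain_pot in the frame of white_tray between -0.001 and 0.009 m)).
It fails at once if a filled pot is tipped (more than 0.5 rad) (angle between any of herb_pot, grain_pot's own z axis and vertical above 0.5 rad).
It fails at once if a thing is dropped (free of the fingers with its underside more than 45 mm above the table) ((height (world z) of herb_pot above 0.045 m and contact force between the fingers and herb_pot below 0.02 N) or (height (world z) of grain_pot above 0.045 m and contact force between the fingers and grain_pot below 0.02 N) or (height (world z) of label_roll above 0.045 m and contact force between the fingers and label_roll below 0.02 N) or (height (world z) of green_tape above 0.045 m and contact force between the fingers and green_tape below 0.02 N) or (height (world z) of empty_pot above 0.045 m and contact force between the fingers and empty_pot below 0.02 N)).
It also fails if it takes over 107 s, if anything falls off the work surface, if the arm or the gripper's body presses on something with over 40 N, if the wrist force passes 120 N, or if a joint passes its speed limit or range.

## Robot

A 7-joint arm with a two-finger parallel gripper is mounted at the origin on the work surface; the furniture and walls round the work are solid. World frame = base frame: x ahead of the robot, y to its left, z up, the work surface at z = 0. Lengths are in m, angles in rad, forces in N, time in s.
With the tool pointing down it reaches from about 0.425 to 0.875 m from the base axis. Payload 9.9 kg.
Tool frame: the origin (TCP) lies midway between the tips of the shut fingers; the grasp point (between the pads) lies 19 mm behind it (pinch_z is the distance from the TCP to the grasp point, in m); z points along the fingers, y is the line along which they close (so a half turn about z gives the same grasp; the last joint's range is limited). The gripper opens to 85 mm and grips with 20 to 120 N. Pads are 22 mm wide; open, the fingers measure 114 mm over their backs; the gripper's body (76 mm by 85 mm) begins 54 mm behind the grasp point. The pads swing forward as they close: fully open they stand 13 mm farther back than shut.
Start: joints at [-1.383, 0.576, 0.025, 1.437, -0.015, 1.129, -0.057], TCP at [0.181, 0.65, 0.231] pointing down, gripper open.
Joint ranges: [-2.76, 2.76], [-0.34, 2.15], [-1.52, 1.57], [0.19, 2.46], [-1.09, 4.23], [0.17, 1.99], [-2.82, 2.82]. Speed limits (rad/s): [2.22, 2.22, 3.01, 3.01, 3.14, 3.14, 3.14].

## Interface

Orientations are given as a 3x3 rotation matrix whose columns are the frame's x, y, z axes.
In Python, from workcell import * gives the robot as it stands. The module is installed in compiled form; this text tells all that it offers.
- The arm moves only by the tool jog_arm, never from a script. Its argument "increments" is text: rows parted by semicolons, each of 7 numbers parted by spaces: the shift along the tool's x, y, z as a fraction of full scale, then the turn, a rotation vector about the tool's x, y, z as a fraction of full scale, then the opening, from -1 (shut) to 1 (fully open). A call has 1 to 8 rows; each row shifts and turns the commanded pose from where the row before left it, along the tool's axes as they then stand; what a row does not reach is not made up. Full scale, the value 1, is 0.03 m for a shift and 6 degrees for a turn. A row lasts 1/12 s, in which the tool goes at most 41.7 mm and 7.16 degrees, less where a joint would pass 70% of its speed; a pose out of reach is approached as far as the arm can. A call with a number of a shift or a turn outside -1 to 1 is refused whole. A call with a gripper value outside its range is refused whole. The fingers move at their own pace and stop on an object; "grip_force" is the grip in N (left out, the last holds). Time passes only in rows, so rows that do not move let the fingers close. It gives the time, the measured TCP pose, the force, the opening and the grip force at its end, in the units of the state.
- get_obs(): the state, without advancing time (a new reading comes with each control period).
- camera(name): name is "side" or "top" or "wrist"; returns the picture (420x560x3 uint8, blue, green, red); there is no depth.
- camera_params(name): a dict with "fx", "fy", "cx", "cy" (pixels), "R" (3x3) and "t" (3): a world point X has camera coordinates R X + t. Camera axes: x right, y down, z forward; pixel columns grow to the right and rows downward; lengths in m; the calibration is good to about 2 mm. A picture is of the moment at which its call begins: read the wrist's pose just before it. camera_params takes no time and is no camera call; for the wrist camera it gives the pose at the moment of the call.
- close_job(): hands the job in; it is judged then, once.
The state is a dict: "time": time; "qpos": joint angles; "joint_velocities": joint speeds; "joint_efforts": joint torques, N m; "tcp_pos": TCP position; "orientation": TCP orientation; "contact_force": force on the tool from outside, world axes, zero at the start; "wrist_torque": the same for the moment, N m; "grip_width": finger opening in m; "grip_force": force on a finger pad.
Only numpy, scipy, OpenCV 4.12 (cv2) and the standard library are available. Lean on these libraries where they do the work, as an engineer would, in place of code of your own. Each camera call takes 0.05 s, during which the arm holds its last target. There are 200 camera calls.

## Working session

There is one attempt and no reset: what is moved stays moved. The work goes in short steps, Python scripts to look and compute and a tool call to move; the robot and the scene stay as the last step left them, time stands still between calls to the robot, and variables do not carry over. Pictures are saved under pics/ and viewed, at most 14 in all, crops included, and the job is handed in when it is done.

Besides the shell and the picture viewer there is one more tool, called as name(argument=value, ...), one argument or row to a line, values as JSON. jog_arm: Moves the arm, as the interface text tells. Its arguments: {"type":"object","properties":{"increments":{"type":"string"},"grip_force":{"type":"number"}},"required":["increments"]}

```bash
mkdir -p pics; python3 - <<'E'
from workcell import *
import cv2,numpy as np
o=get_obs();print(o['time'],o['tcp_pos'],np.round(o['orientation'],3).tolist(),o['grip_width'])
for n in['top','side']:
    cv2.imwrite(f'pics/{n}0.png',camera(n));p=camera_params(n);print(n,p['fx'],p['cx'],p['cy'],np.round(p['R'],3).tolist(),np.round(p['t'],3))
E
```

```text
0.0 [0.18105821 0.64979881 0.23043959] [[-0.963, 0.268, -0.0], [0.268, 0.963, -0.002], [-0.0, -0.002, -1.0]] 0.08547509171822541
top 398.226447785063 285.1068115382649 204.6795726829533 [[0.024, -1.0, 0.015], [-0.982, -0.027, -0.188], [0.189, -0.01, -0.982]] [-0.135  0.489  0.943]
side 511.4368411001889 286.8797963197179 205.31481231405132 [[-0.999, 0.035, -0.02], [0.038, 0.633, -0.773], [-0.014, -0.773, -0.634]] [0.464 0.101 1.233]
```

View pics/top0.png

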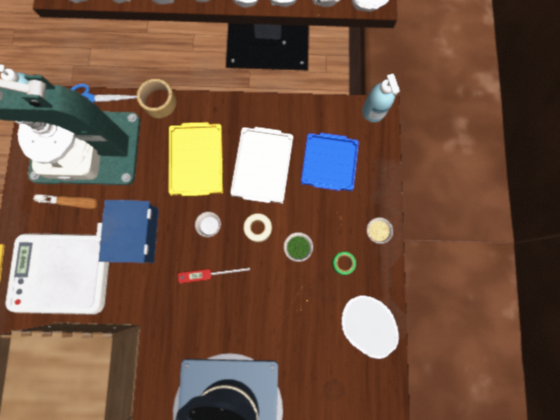

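View pics/side0.png

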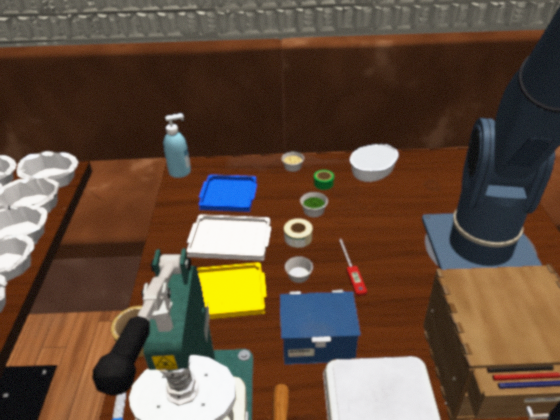

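```bash
cat > h.py <<'E'
from workcell import *
import cv2,numpy as np
def ray(p,u,v):
    d=np.array(p['R']).T@np.array([(u-p['cx'])/p['fx'],(v-p['cy'])/p['fy'],1]);c=-np.array(p['R']).T@np.array(p['t']);return c,d/np.linalg.norm(d)
def plane(p,uv,z):
    c,d=ray(p,*uv);return c+d*(z-c[2])/d[2]
def tri(p1,a,p2,b):
    A=np.zeros((3,3));r=np.zeros(3)
    R=[ray(p1,*a),ray(p2,*b)]
    for c,d in R:
        M=np.eye(3)-np.outer(d,d);A+=M;r+=M@c
    X=np.linalg.solve(A,r);return X,max(np.linalg.norm(np.cross(X-c,d)) for c,d in R)
def comp(mask,seed,r=0):
    n,l,s,c=cv2.connectedComponentsWithStats(mask.astype(np.uint8))
    best=min((k for k in range(1,n) if s[k,4]>25),key=lambda k:np.hypot(*(c[k]-seed)))
    m=(l==best).astype(np.uint8);ct=max(cv2.findContours(m,0,1)[0],key=cv2.contourArea)
    return cv2.convexHull(ct),s[best]
E
python3 - <<'E'
from h import *
T=cv2.imread('pics/top0.png');S=cv2.imread('pics/side0.png');pt=camera_params('top');ps=camera_params('side')
def notwood(I):
    h=cv2.cvtColor(I,cv2.COLOR_BGR2HSV).astype(int);B=I.astype(int)
    return (B.max(2)>90)|((B[...,1]-B[...,2])>10)
seeds={'empty':((207,224),(298,269)),'label':((258,228),(298,233)),'herb':((298,247),(314,204)),'tape':((344,263),(324,179)),'grain':((379,231),(292,161)),
'yellow':((195,160),(230,290)),'white':((262,165),(230,237)),'blue':((330,162),(228,193))}
for k,(a,b) in seeds.items():
    ca,sa=comp(notwood(T),a);cb,sb=comp(notwood(S),b)
    ea=cv2.fitEllipse(ca);eb=cv2.fitEllipse(cb)
    X,e=tri(pt,ea[0],ps,eb[0])
    print(k,'X',np.round(X,3),'err',round(e,4),'top@.03',np.round(plane(pt,ea[0],.03),3)[:2],np.round(ea[1],1),sa,sb)
    if k in('yellow','white','blue'):
        q=cv2.boxPoints(cv2.minAreaRect(ca));P=np.array([plane(pt,v,.018)[:2] for v in q]);c=P.mean(0);e1=P[1]-P[0];e2=P[2]-P[1]
        print('   c',c.round(4),[(round(np.linalg.norm(e),3),round(np.degrees(np.arctan2(e[1],e[0])),1)) for e in(e1,e2)])
print('press base corners',[plane(pt,v,0)[:2].round(3) for v in[(137,112),(130,184),(30,182)]],'box',plane(pt,(155,262),.09).round(3),'bottle',plane(pt,(378,118),.03).round(3),'cup',plane(pt,(157,115),.05).round(3),'bowl',plane(pt,(370,296),.04).round(3),'driver',plane(pt,(250,269),0).round(3))
I=np.hstack([cv2.resize(T[190:290,180:400],None,fx=3.6,fy=3.6,interpolation=2)]);J=cv2.resize(S[140:290,270:350],None,fx=1.5,fy=1.5)
cv2.imwrite('pics/crop.png',I)
E
```

```text
empty X [0.216 0.097 0.472] err 0.3767 top@.03 [-0.615 -0.133] [ 533.8 3805.9] [     0      0    527    420 187512] [     6    113    554    307 103741]
label X [0.191 0.064 0.453] err 0.3538 top@.03 [-0.615 -0.133] [ 533.8 3805.9] [     0      0    527    420 187512] [304 251  30   8  78]
herb X [0.191 0.064 0.453] err 0.3538 top@.03 [-0.615 -0.133] [ 533.8 3805.9] [     0      0    527    420 187512] [304 251  30   8  78]
tape X [0.191 0.064 0.453] err 0.3538 top@.03 [-0.615 -0.133] [ 533.8 3805.9] [     0      0    527    420 187512] [304 251  30   8  78]
grain X [0.191 0.064 0.453] err 0.3538 top@.03 [-0.615 -0.133] [ 533.8 3805.9] [     0      0    527    420 187512] [304 251  30   8  78]
yellow X [0.216 0.097 0.472] err 0.3767 top@.03 [-0.615 -0.133] [ 533.8 3805.9] [     0      0    527    420 187512] [     6    113    554    307 103741]
   c [ 0.5396 -0.0721] [(np.float64(1.493), np.float64(-87.9)), (np.float64(1.118), np.float64(174.8))]
white X [0.216 0.097 0.472] err 0.3767 top@.03 [-0.615 -0.133] [ 533.8 3805.9] [     0      0    527    420 187512] [     6    113    554    307 103741]
   c [ 0.5396 -0.0721] [(np.float64(1.493), np.float64(-87.9)), (np.float64(1.118), np.float64(174.8))]
blue X [0.191 0.064 0.453] err 0.3538 top@.03 [-0.615 -0.133] [ 533.8 3805.9] [     0      0    527    420 187512] [304 251  30   8  78]
   c [ 0.5396 -0.0721] [(np.float64(1.493), np.float64(-87.9)), (np.float64(1.118), np.float64(174.8))]
press base corners [array([0.747, 0.285]), array([0.546, 0.284]), array([0.544, 0.544])] box [0.342 0.174 0.09 ] bottle [ 0.737 -0.364  0.03 ] cup [0.719 0.213 0.05 ] bowl [ 0.276 -0.333  0.04 ] driver [ 0.334 -0.039  0.   ]
```

View pics/crop.png

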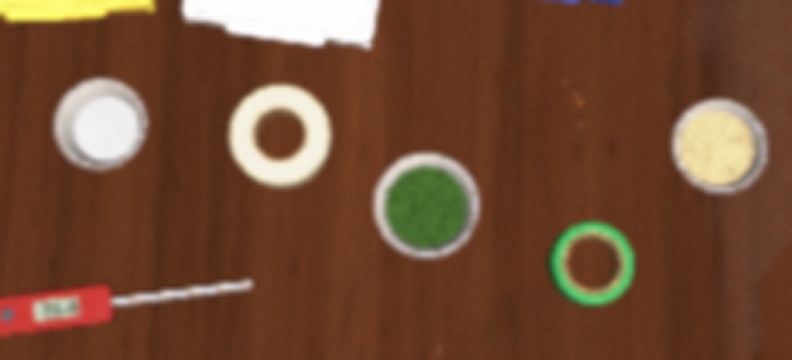

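```bash
cat >> h.py <<'E'
def nw(I,k=.75):
    B=I.astype(float);return (B[...,1]>k*B[...,2])&(B.max(2)>60)|(B[...,0]>1.3*B[...,2])&(B.max(2)>60)
E
python3 - <<'E'
from h import *
T=cv2.imread('pics/top0.png');S=cv2.imread('pics/side0.png');pt=camera_params('top');ps=camera_params('side')
seeds={'empty':((207,224),(298,269)),'label':((258,228),(298,233)),'herb':((298,247),(314,204)),'tape':((344,263),(324,179)),'grain':((379,231),(292,161)),
'yellow':((195,160),(230,290)),'white':((262,165),(230,237)),'blue':((330,162),(228,193))}
for k,(a,b) in seeds.items():
    ca,sa=comp(nw(T),a);cb,sb=comp(nw(S),b)
    ea=cv2.fitEllipse(ca);eb=cv2.fitEllipse(cb)
    X,e=tri(pt,ea[0],ps,eb[0])
    print(k,'X',np.round(X,3),'err',round(e,4),'top@.03',np.round(plane(pt,ea[0],.03),3)[:2],np.round(ea[1],1),sa,sb)
    if k in('yellow','white','blue'):
        q=cv2.boxPoints(cv2.minAreaRect(ca));P=np.array([plane(pt,v,.018)[:2] for v in q]);c=P.mean(0);e1=P[1]-P[0];e2=P[2]-P[1]
        print('   c',c.round(4),[(round(np.linalg.norm(e),3),round(np.degrees(np.arctan2(e[1],e[0])),1)) for e in(e1,e2)])
E
```

```text
empty X [0.442 0.071 0.026] err 0.0006 top@.03 [0.442 0.07 ] [25.5 26.4] [195 211  26  27 539] [284 256  29  27 571]
label X [ 0.437 -0.054  0.023] err 0.0009 top@.03 [ 0.437 -0.055] [28.9 29.3] [243 213  29  29 547] [283 218  30  30 652]
herb X [ 0.39  -0.158  0.028] err 0.001 top@.03 [ 0.391 -0.158] [29.5 29.8] [284 232  30  30 703] [300 192  28  25 538]
tape X [ 0.353 -0.273  0.02 ] err 0.0009 top@.03 [ 0.354 -0.272] [24.5 24.9] [332 251  25  25 342] [313 169  22  21 347]
grain X [ 0.437 -0.362  0.026] err 0.0012 top@.03 [ 0.437 -0.362] [26.4 27.7] [366 217  28  27 584] [281 150  24  22 369]
yellow X [0.611 0.125 0.004] err 0.0046 top@.03 [0.608 0.119] [79.3 83.6] [ 168  122   55   74 3902] [ 196  262   71   79 3372]
   c [0.6164 0.1153] [(np.float64(0.143), np.float64(-88.3)), (np.float64(0.199), np.float64(-176.9))]
white X [ 0.583 -0.066  0.138] err 0.0151 top@.03 [ 0.599 -0.059] [76.2 82.4] [ 230  126   64   78 3944] [ 198  174   59   38 1918]
   c [ 0.6057 -0.0589] [(np.float64(0.202), np.float64(-5.7)), (np.float64(0.146), np.float64(-97.5))]
blue X [ 0.619 -0.24   0.01 ] err 0.0 top@.03 [ 0.613 -0.237] [62.8 71.7] [ 301  132   58   59 2874] [ 198  174   59   38 1918]
   c [ 0.6186 -0.2386] [(np.float64(0.152), np.float64(-6.9)), (np.float64(0.144), np.float64(-96.9))]
```

jog_arm(
  increments="0 0 -1 0 0 -0.76 1; 0 0 -1 0 0 -0.76 1; -0.6 -0.9 0 0 0 0 1; -0.6 -0.9 0 0 0 0 1; -0.6 -0.9 0 0 0 0 1; -0.6 -0.9 0 0 0 0 1; -0.6 -0.9 0 0 0 0 1; -0.6 -0.9 0 0 0 0 1",
  grip_force=40,
)

```text
time: 0.77
tcp_pos: [0.2707, 0.4754, 0.291]
orientation: [[-0.994, 0.112, -0.0], [0.112, 0.994, -0.001], [0.0, -0.001, -1.0]]
contact_force: [1.0, 0.7, 0.4]
grip_width: 0.0858
grip_force: 0.0
```

jog_arm(
  increments="-0.6 -0.9 0 0 0 0 1; -0.6 -0.9 0 0 0 0 1; -0.6 -0.9 0 0 0 0 1; -0.6 -0.9 0 0 0 0 1; -0.55 -0.98 0 0 0 0 1; -0.55 -0.98 0 0 0 0 1; -0.55 -0.98 0 0 0 0 1; -0.55 -0.98 0 0 0 0 1",
)

```text
time: 1.43
tcp_pos: [0.3823, 0.2357, 0.2912]
orientation: [[-0.994, 0.112, -0.0], [0.112, 0.994, -0.0], [0.0, -0.0, -1.0]]
contact_force: [1.7, 0.6, -0.8]
grip_width: 0.0853
grip_force: 0.0
```

jog_arm(
  increments="-0.55 -0.98 0 0 0 0 1; -0.55 -0.98 0 0 0 0 1; -0.55 -0.98 0 0 0 0 1; -0.55 -0.98 0 0 0 0 1; -0.55 -0.98 0 0 0 0 1; -0.55 -0.98 0 0 0 0 1; 0 0 0 0 0 0 1",
)

```text
time: 2.02
tcp_pos: [0.4622, 0.0445, 0.2914]
orientation: [[-0.993, 0.12, 0.001], [0.12, 0.993, -0.003], [-0.001, -0.003, -1.0]]
contact_force: [-0.7, -0.4, 0.1]
grip_width: 0.085
grip_force: 0.0
```

```bash
python3 - <<'E'
from h import *
o=get_obs();print(o['time'],o['tcp_pos'],np.round(o['qpos'],2));cv2.imwrite('pics/w1.png',camera('wrist'))
E
```

```text
2.0167 [0.46219572 0.04445399 0.29139738] [-0.42  0.21  0.27  1.88 -0.06  1.06  1.33]
```

View pics/w1.png

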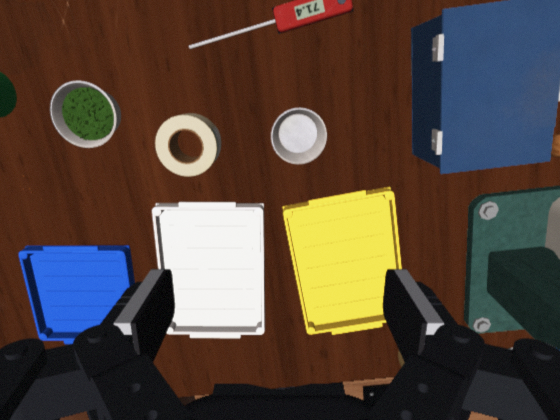

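```bash
python3 - <<'E'
from h import *
W=cv2.imread('pics/w1.png');T=cv2.imread('pics/top0.png');pw=camera_params('wrist');pt=camera_params('top')
c=-np.array(pw['R']).T@pw['t'];print('cam',c.round(3),np.round(pw['R'],3).tolist())
hsv=cv2.cvtColor(W,cv2.COLOR_BGR2HSV)
for k,q in {'white':[(154,206),(264,206),(264,336),(156,336)],'yellow':[(284,207),(391,191),(404,322),(306,333)],'blue':[(22,248),(130,247)]}.items():
    print(k,[plane(pw,v,.018)[:2].round(3).tolist() for v in q])
for k,s,t in [('empty',(299,135),(207,224)),('label',(187,145),(258,228)),('herb',(86,114),(298,247))]:
    cw,sw=comp(nw(W),s);ct,st=comp(nw(T),t);ew=cv2.fitEllipse(cw);et=cv2.fitEllipse(ct);X,e=tri(pw,ew[0],pt,et[0])
    print(k,sw,'tri',X.round(3),e.round(4),'w@.03',plane(pw,ew[0],.03)[:2].round(3))
E
```

```text
cam [0.383 0.059 0.434] [[0.119, 0.993, -0.0], [0.945, -0.113, 0.307], [0.304, -0.036, -0.952]]
white [[0.503, -0.107], [0.519, 0.025], [0.705, 0.0], [0.687, -0.146]]
yellow [[0.523, 0.049], [0.518, 0.178], [0.705, 0.191], [0.707, 0.058]]
blue [[0.538, -0.284], [0.553, -0.149]]
empty [ 270  107   57   58 2579] tri [0.444 0.075 0.002] 0.0018 w@.03 [0.438 0.074]
label [ 155  113   66   64 2454] tri [ 0.437 -0.054  0.013] 0.0021 w@.03 [ 0.433 -0.049]
herb [  49   80   72   68 3666] tri [ 0.389 -0.157  0.024] 0.0022 w@.03 [ 0.387 -0.154]
```

jog_arm(
  increments="0.18 -0.87 0.67 0 0 0 1; 0.18 -0.87 0.67 0 0 0 1; 0.18 -0.87 0.67 0 0 0 1; 0.18 -0.87 0.67 0 0 0 1; 0.18 -0.87 0.67 0 0 0 1; 0.18 -0.87 0.67 0 0 0 1; 0.18 -0.87 0.67 0 0 0 1; 0.18 -0.87 0.67 0 0 0 1",
)

```text
time: 2.73
tcp_pos: [0.3939, -0.1514, 0.1296]
orientation: [[-0.994, 0.111, 0.0], [0.111, 0.994, 0.0], [-0.0, 0.0, -1.0]]
contact_force: [0.5, 0.8, -0.0]
grip_width: 0.0854
grip_force: 0.0
```

jog_arm(
  increments="0 0 0 0 0 0 1; 0 0 0 0 0 0 1",
)

```text
time: 2.9
tcp_pos: [0.3931, -0.1518, 0.1296]
orientation: [[-0.993, 0.115, -0.003], [0.115, 0.993, 0.001], [0.003, 0.0, -1.0]]
contact_force: [0.8, 0.3, -0.4]
grip_width: 0.0857
grip_force: 0.0
```

```bash
python3 - <<'E'
from h import *
o=get_obs();print(o['time'],o['tcp_pos'],np.round(o['qpos'],2),np.round(o['orientation'],3).tolist());cv2.imwrite('pics/w2.png',camera('wrist'))
E
```

```text
2.9 [ 0.39310741 -0.1517646   0.12964599] [ 0.05  0.37  0.29  2.21 -0.18  0.59  1.92] [[-0.993, 0.115, -0.003], [0.115, 0.993, 0.001], [0.003, 0.0, -1.0]]
```

View pics/w2.png

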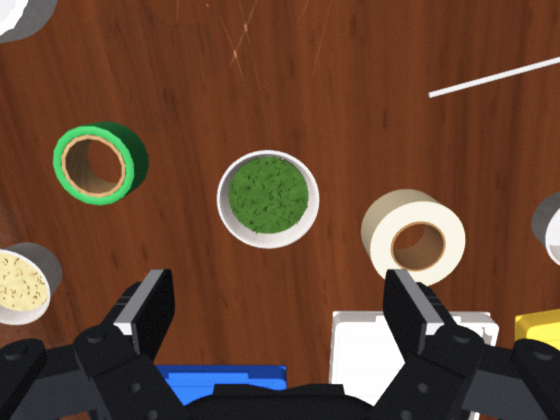

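```bash
python3 - <<'E'
from h import *
W=cv2.imread('pics/w2.png');W1=cv2.imread('pics/w1.png');pw=camera_params('wrist')
m=nw(W)
c,s=comp(m,(268,199));e=cv2.fitEllipse(c);print(e,s,plane(pw,e[0],.036))
T=cv2.imread('pics/top0.png');pt=camera_params('top');ct,_=comp(nw(T),(298,247));print(tri(pw,e[0],pt,cv2.fitEllipse(ct)[0]))
print('label',plane(pw,(413,239),.035),'tape',plane(pw,(94,165),.03),'rimwidth',np.linalg.norm(plane(pw,(217,199),.036)-plane(pw,(320,199),.036)))
E
```

```text
((267.58538818359375, 198.90582275390625), (98.91842651367188, 103.1772689819336), 95.45611572265625) [ 216  150  104   99 8048] [ 0.38835843 -0.15585552  0.036     ]
(array([ 0.39129458, -0.1571157 ,  0.02625146]), np.float64(0.0006346982099720357))
label [ 0.43012733 -0.05661058  0.035     ] tape [ 0.35281046 -0.27063394  0.03      ] rimwidth 0.07045935934928432
```

jog_arm(
  increments="0.05 -0.14 0.9 0 0 0 1; 0 0 0.9 0 0 0 1; 0 0 0.9 0 0 0 1; 0 0 0.7 0 0 0 1; 0 0 0.4 0 0 0 1; 0 0 0.3 0 0 0 1; 0 0 0 0 0 0 1",
)

```text
time: 3.53
tcp_pos: [0.393, -0.1537, 0.0066]
orientation: [[-0.994, 0.11, -0.001], [0.11, 0.994, 0.001], [0.001, 0.001, -1.0]]
contact_force: [-1.5, -0.2, 0.4]
grip_width: 0.0852
grip_force: 0.0
```

jog_arm(
  increments="0 0 0 0 0 0 -1; 0 0 0 0 0 0 -1; 0 0 0 0 0 0 -1; 0 0 0 0 0 0 -1; 0 0 0 0 0 0 -1; 0 0 0 0 0 0 -1",
  grip_force=35,
)

```text
time: 4.03
tcp_pos: [0.3933, -0.155, 0.0089]
orientation: [[-0.994, 0.111, 0.002], [0.111, 0.994, -0.0], [-0.002, 0.0, -1.0]]
contact_force: [-0.1, 2.1, 6.0]
grip_width: 0.0669
grip_force: 37.2
```

jog_arm(
  increments="0 0 -0.2 0 0 0 -1; 0 0 -0.4 0 0 0 -1; 0 0 -0.6 0 0 0 -1; 0 0 0 0 0 0 -1; 0 0 0 0 0 0 -1",
)

```text
time: 4.45
tcp_pos: [0.3933, -0.1555, 0.0448]
orientation: [[-0.994, 0.112, 0.003], [0.112, 0.994, -0.001], [-0.003, -0.0, -1.0]]
contact_force: [0.8, -0.7, -1.3]
grip_width: 0.067
grip_force: 39.7
```

```bash
python3 - <<'E'
from h import *
o=get_obs();print(o['time'],o['tcp_pos'],o['grip_width'],o['grip_force'],o['contact_force']);cv2.imwrite('pics/w3.png',np.hstack([camera('wrist')[150:420,80:480],cv2.resize(camera('side')[150:270,230:390],None,fx=2.25,fy=2.25)]))
E
```

```text
4.45 [ 0.393333   -0.15548207  0.04482009] 0.0670183945959882 39.66954931762302 [ 0.83931537 -0.65648507 -1.25964002]
```

View pics/w3.png

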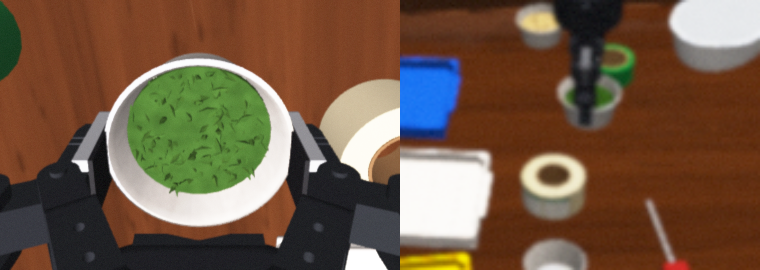

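jog_arm(
  increments="-0.3 0.15 -0.7 0 0 0 -1; -0.6 0.3 -0.7 0 0 0 -1; -0.9 0.45 -0.2 0 0 0 -1; -0.9 0.45 0 0 0 0 -1; -0.9 0.45 0 0 0 0 -1; -0.9 0.45 0 0 0 0 -1; -0.9 0.45 0 0 0 0 -1; -0.9 0.45 0 0 0 0 -1",
)

```text
time: 5.22
tcp_pos: [0.5915, -0.082, 0.0905]
orientation: [[-0.994, 0.112, -0.002], [0.112, 0.994, 0.0], [0.002, 0.0, -1.0]]
contact_force: [-0.1, -0.2, -0.8]
grip_width: 0.0665
grip_force: 40.2
```

jog_arm(
  increments="-0.9 0.45 0 0 0 0 -1; -0.57 0.28 0 0 0 0 -1; -0.3 0.1 0.2 0 0 0 -1; 0 0 0.5 0 0 0 -1; 0 0 0.5 0 0 0 -1; 0 0 0 0 0 0 -1",
)

```text
time: 5.72
tcp_pos: [0.6432, -0.0643, 0.0515]
orientation: [[-0.994, 0.113, -0.007], [0.113, 0.994, 0.0], [0.007, -0.001, -1.0]]
contact_force: [-1.4, 0.7, -2.2]
grip_width: 0.0669
grip_force: 40.2
```

```bash
python3 - <<'E'
from h import *
o=get_obs();print(o['time'],o['tcp_pos'],o['grip_width'],o['contact_force'],np.round(o['orientation'],3).tolist(),np.round(o['qpos'],2));cv2.imwrite('pics/w4.png',np.hstack([camera('wrist')[120:420,80:480],cv2.resize(camera('top')[90:220,160:330],(400,300))]))
E
```

```text
5.7167 [ 0.64324681 -0.06426437  0.05152519] 0.0669331478793162 [-1.43623949  0.66797898 -2.16190649] [[-0.994, 0.113, -0.007], [0.113, 0.994, 0.0], [0.007, -0.001, -1.0]] [-0.14  0.75  0.28  1.7  -0.28  0.74  1.74]
```

View pics/w4.png

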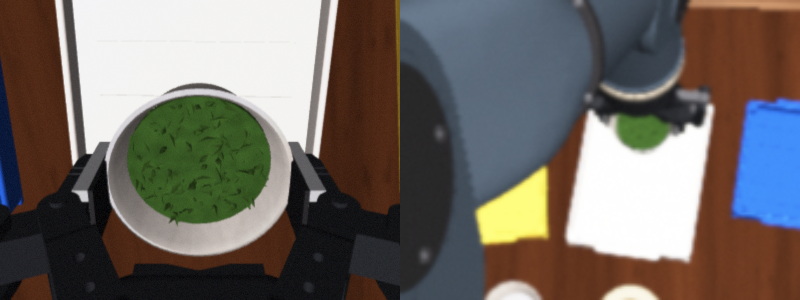

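jog_arm(
  increments="0 0 0.5 0 0 0 -1; 0 0 0.4 0 0 0 -1; 0 0 0.2 0 0 0 -1; 0 0 0.07 0 0 0 -1; 0 0 0 0 0 0 -1; 0 0 0 0 0 0 -1",
)

```text
time: 6.32
tcp_pos: [0.6464, -0.0643, 0.0208]
orientation: [[-0.994, 0.112, 0.0], [0.112, 0.994, -0.0], [-0.0, -0.0, -1.0]]
contact_force: [0.1, -0.5, -1.2]
grip_width: 0.0672
grip_force: 40.2
```

jog_arm(
  increments="0 0 0.1 0 0 0 -1; 0 0 0.07 0 0 0 -1; 0 0 0 0 0 0 -1; 0 0 0 0 0 0 -1",
)

```text
time: 6.65
tcp_pos: [0.6462, -0.0641, 0.0153]
orientation: [[-0.994, 0.112, -0.0], [0.112, 0.994, 0.0], [0.0, 0.0, -1.0]]
contact_force: [0.3, 0.8, -2.2]
grip_width: 0.0667
grip_force: 40.2
```

jog_arm(
  increments="0 0 0.06 0 0 0 -1; 0 0 0 0 0 0 -1; 0 0 0 0 0 0 -1",
)

```text
time: 6.9
tcp_pos: [0.6462, -0.0641, 0.0134]
orientation: [[-0.994, 0.112, -0.0], [0.112, 0.994, -0.0], [0.0, -0.0, -1.0]]
contact_force: [0.1, -0.6, -1.4]
grip_width: 0.0672
grip_force: 40.2
```

jog_arm(
  increments="0 0 0.06 0 0 0 -1; 0 0 0 0 0 0 -1; 0 0 0 0 0 0 -1",
)

```text
time: 7.15
tcp_pos: [0.6465, -0.0642, 0.013]
orientation: [[-0.994, 0.113, 0.001], [0.113, 0.994, 0.0], [-0.001, 0.0, -1.0]]
contact_force: [-4.1, 0.3, 12.5]
grip_width: 0.0672
grip_force: 40.9
```

jog_arm(
  increments="0 0 0 0 0 0 1; 0 0 0 0 0 0 1; 0 0 0 0 0 0 1; 0 0 0 0 0 0 1; 0 0 -0.4 0 0 0 1; 0 0 -0.8 0 0 0 1; 0 0 -1 0 0 0 1; 0 0 -1 0 0 0 1",
)

```text
time: 7.82
tcp_pos: [0.6458, -0.0643, 0.1091]
orientation: [[-0.994, 0.113, -0.001], [0.113, 0.994, -0.0], [0.001, -0.0, -1.0]]
contact_force: [0.8, 0.2, 0.1]
grip_width: 0.0854
grip_force: 0.0
```

jog_arm(
  increments="0.53 -0.97 -0.05 0 0 0 1; 0.53 -0.97 -0.05 0 0 0 1; 0.53 -0.97 -0.05 0 0 0 1; 0.53 -0.97 -0.05 0 0 0 1; 0.53 -0.97 -0.05 0 0 0 1; 0.53 -0.97 -0.05 0 0 0 1; 0.53 -0.97 -0.05 0 0 0 1; 0.53 -0.97 -0.05 0 0 0 1",
)

```text
time: 8.48
tcp_pos: [0.4927, -0.2825, 0.1207]
orientation: [[-0.994, 0.112, 0.001], [0.112, 0.994, -0.0], [-0.001, -0.0, -1.0]]
contact_force: [0.5, 0.2, -0.3]
grip_width: 0.0853
grip_force: 0.0
```

jog_arm(
  increments="0.53 -0.97 0 0 0 0 1; 0.53 -0.97 0 0 0 0 1; 0.53 -0.97 0 0 0 0 1; 0 0 0 0 0 0 1; 0 0 0 0 0 0 1",
)

```text
time: 8.9
tcp_pos: [0.4348, -0.3648, 0.1206]
orientation: [[-0.993, 0.117, 0.0], [0.117, 0.993, -0.001], [-0.0, -0.001, -1.0]]
contact_force: [0.9, 1.8, -0.3]
grip_width: 0.0851
grip_force: 0.0
```

```bash
python3 - <<'E'
from h import *
o=get_obs();print(o['time'],o['tcp_pos'],np.round(o['qpos'],2),np.round(o['orientation'],3).tolist());pw=camera_params('wrist');W=camera('wrist')
pt=camera_params('top');T=camera('top');cv2.imwrite('pics/t5.png',T)
c,s=comp(nw(W),(280,200));e=cv2.fitEllipse(c);print(e,s,plane(pw,e[0],.033))
T0=cv2.imread('pics/top0.png');ct,_=comp(nw(T0),(379,231));print(tri(pw,e[0],pt,cv2.fitEllipse(ct)[0]))
cv2.imwrite('pics/w5.png',np.hstack([W[80:380,80:480],cv2.resize(T[90:220,160:330],(400,300))]))
E
```

```text
8.9 [ 0.43484532 -0.36483289  0.12062673] [ 0.44  0.56  0.27  1.87 -0.21  0.74  2.28] [[-0.993, 0.117, 0.0], [0.117, 0.993, -0.001], [-0.0, -0.001, -1.0]]
((281.9460144042969, 206.61817932128906), (91.95761108398438, 96.4151840209961), 88.95463562011719) [ 234  161   97   92 6998] [ 0.43360931 -0.36064037  0.033     ]
(array([ 0.43696707, -0.36165238,  0.0259204 ]), np.float64(0.0012273282915432398))
```

View pics/w5.png

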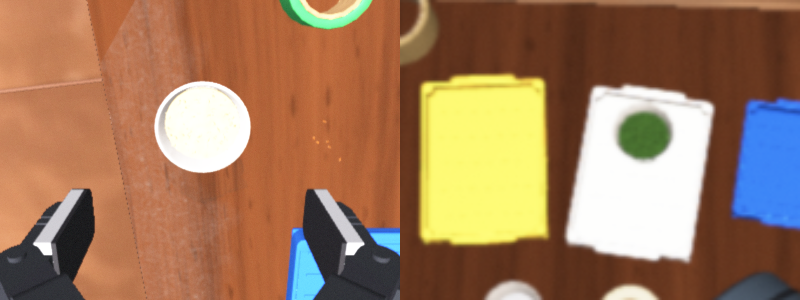

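jog_arm(
  increments="0 0.13 0.9 0 0 0 1; 0 0 0.9 0 0 0 1; 0 0 0.9 0 0 0 1; 0 0 0.6 0 0 0 1; 0 0 0.35 0 0 0 1; 0 0 0.2 0 0 0 1; 0 0 0 0 0 0 1",
)

```text
time: 9.58
tcp_pos: [0.4373, -0.3578, 0.0035]
orientation: [[-0.994, 0.111, -0.001], [0.111, 0.994, 0.001], [0.001, 0.001, -1.0]]
contact_force: [0.4, 0.6, 0.6]
grip_width: 0.086
grip_force: 0.0
```

jog_arm(
  increments="0 0 0 0 0 0 -1; 0 0 0 0 0 0 -1; 0 0 0 0 0 0 -1; 0 0 0 0 0 0 -1; 0 0 0 0 0 0 -1; 0 0 0 0 0 0 -1",
)

```text
time: 10.08
tcp_pos: [0.4378, -0.3593, 0.006]
orientation: [[-0.994, 0.112, 0.002], [0.112, 0.994, -0.002], [-0.002, -0.001, -1.0]]
contact_force: [-0.4, -0.1, 7.5]
grip_width: 0.0615
grip_force: 36.2
```

jog_arm(
  increments="0 0 -0.2 0 0 0 -1; 0 0 -0.5 0 0 0 -1; 0 0 -0.8 0 0 0 -1; 0 0 -0.8 0 0 0 -1; 0 0 -0.4 0 0 0 -1; 0 0 0 0 0 0 -1",
)

```text
time: 10.58
tcp_pos: [0.4383, -0.3599, 0.0889]
orientation: [[-0.994, 0.113, 0.005], [0.113, 0.994, -0.003], [-0.005, -0.003, -1.0]]
contact_force: [1.2, 0.2, -0.8]
grip_width: 0.0611
grip_force: 38.4
```

jog_arm(
  increments="-0.12 0.4 -0.2 0 0 0 -1; -0.24 0.8 0 0 0 0 -1; -0.28 0.95 0 0 0 0 -1; -0.28 0.95 0 0 0 0 -1; -0.28 0.95 0 0 0 0 -1; -0.28 0.95 0 0 0 0 -1; -0.28 0.95 0 0 0 0 -1; -0.28 0.95 0 0 0 0 -1",
)

```text
time: 11.25
tcp_pos: [0.5211, -0.1583, 0.091]
orientation: [[-0.994, 0.112, -0.0], [0.112, 0.994, 0.0], [0.0, 0.0, -1.0]]
contact_force: [0.4, -1.0, -1.5]
grip_width: 0.061
grip_force: 38.4
```

jog_arm(
  increments="-0.28 0.95 0 0 0 0 -1; -0.28 0.95 0 0 0 0 -1; -0.28 0.95 0 0 0 0 -1; -0.18 0.6 0 0 0 0 -1; -0.08 0.25 0.2 0 0 0 -1; 0 0 0.5 0 0 0 -1; 0 0 0.5 0 0 0 -1; 0 0 0 0 0 0 -1",
)

```text
time: 11.92
tcp_pos: [0.5642, -0.0537, 0.0525]
orientation: [[-0.994, 0.113, -0.004], [0.113, 0.994, -0.0], [0.004, -0.001, -1.0]]
contact_force: [-0.5, -0.6, -1.3]
grip_width: 0.0612
grip_force: 38.5
```

```bash
python3 - <<'E'
from h import *
o=get_obs();print(o['time'],o['tcp_pos'],o['grip_width'],o['contact_force'],np.round(o['orientation'],3).tolist());cv2.imwrite('pics/w6.png',np.hstack([camera('wrist')[80:420,80:480],cv2.resize(camera('side')[170:300,180:333],(400,340))]))
E
```

```text
11.9167 [ 0.56417431 -0.05367631  0.05248563] 0.061200233191224175 [-0.48306284 -0.60934691 -1.26635563] [[-0.994, 0.113, -0.004], [0.113, 0.994, -0.0], [0.004, -0.001, -1.0]]
```

View pics/w6.png

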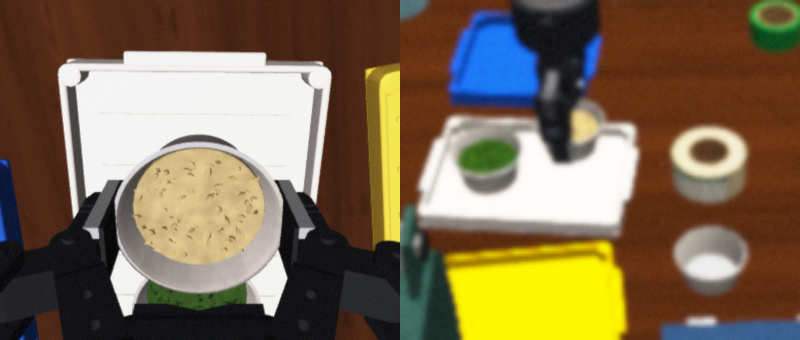

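jog_arm(
  increments="0 0 0.5 0 0 0 -1; 0 0 0.4 0 0 0 -1; 0 0 0.25 0 0 0 -1; 0 0 0.12 0 0 0 -1; 0 0 0.1 0 0 0 -1; 0 0 0 0 0 0 -1; 0 0 0 0 0 0 -1",
)

```text
time: 12.6
tcp_pos: [0.5665, -0.0535, 0.0145]
orientation: [[-0.994, 0.113, 0.001], [0.113, 0.994, -0.0], [-0.001, -0.0, -1.0]]
contact_force: [-0.3, 1.0, -0.7]
grip_width: 0.0612
grip_force: 38.5
```

jog_arm(
  increments="0 0 0.08 0 0 0 -1; 0 0 0.06 0 0 0 -1; 0 0 0 0 0 0 -1; 0 0 0 0 0 0 -1",
)

```text
time: 12.93
tcp_pos: [0.5667, -0.0533, 0.0101]
orientation: [[-0.994, 0.112, 0.001], [0.112, 0.994, -0.0], [-0.001, 0.0, -1.0]]
contact_force: [1.5, -0.4, 0.8]
grip_width: 0.0611
grip_force: 38.6
```

jog_arm(
  increments="0 0 0.04 0 0 0 -1; 0 0 0 0 0 0 -1; 0 0 0 0 0 0 -1",
)

```text
time: 13.18
tcp_pos: [0.5668, -0.0533, 0.0099]
orientation: [[-0.994, 0.112, 0.002], [0.112, 0.994, 0.0], [-0.002, 0.0, -1.0]]
contact_force: [-2.1, 1.5, 14.1]
grip_width: 0.0612
grip_force: 39.3
```

jog_arm(
  increments="0 0 0 0 0 0 1; 0 0 0 0 0 0 1; 0 0 0 0 0 0 1; 0 0 0 0 0 0 1; 0 0 -0.4 0 0 0 1; 0 0 -0.8 0 0 0 1; 0 0 -1 0 0 0 1; 0 0 -1 0 0 0 1",
)

```text
time: 13.85
tcp_pos: [0.5655, -0.0534, 0.1051]
orientation: [[-0.994, 0.113, -0.002], [0.113, 0.994, -0.0], [0.002, -0.0, -1.0]]
contact_force: [0.6, 0.3, -1.1]
grip_width: 0.0853
grip_force: 0.0
```

jog_arm(
  increments="0.87 -0.11 -0.4 0 0 0 1; 0.87 -0.11 0 0 0 0 1; 0.87 -0.11 0 0 0 0 1; 0.87 -0.11 0 0 0 0 1; 0.87 -0.11 0 0 0 0 1; 0 0 0 0 0 0 1; 0 0 0 0 0 0 1",
)

```text
time: 14.43
tcp_pos: [0.4337, -0.055, 0.1169]
orientation: [[-0.994, 0.113, -0.0], [0.113, 0.994, 0.0], [0.0, 0.0, -1.0]]
contact_force: [0.4, -0.2, 0.6]
grip_width: 0.0855
grip_force: 0.0
```

```bash
python3 - <<'E'
from h import *
o=get_obs();print(o['time'],o['tcp_pos'],np.round(o['orientation'],3).tolist());pw=camera_params('wrist');W=camera('wrist');S=camera('side')
cv2.imwrite('pics/w7.png',np.hstack([W[60:400,80:480],cv2.resize(S[170:300,180:333],(400,340))]))
E
```

```text
14.4333 [ 0.43372491 -0.05502942  0.11690211] [[-0.994, 0.113, -0.0], [0.113, 0.994, 0.0], [0.0, 0.0, -1.0]]
```

View pics/w7.png

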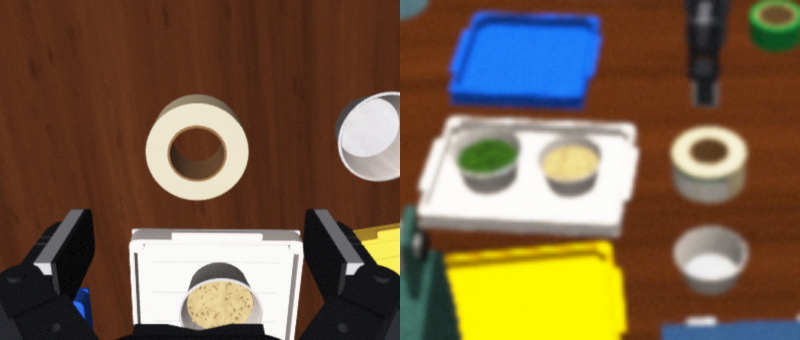

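```bash
python3 - <<'E'
from h import *
pw=camera_params('wrist');print(plane(pw,(277,211),.035),plane(pw,(277,213),.035),np.linalg.norm(plane(pw,(226,211),.035)-plane(pw,(328,211),.035)))
E
```

```text
[ 0.43543915 -0.05409334  0.035     ] [ 0.43682112 -0.05425099  0.035     ] 0.06683477901262143
```

jog_arm(
  increments="-0.08 0.04 0.9 0 0 0 1; 0 0 0.9 0 0 0 1; 0 0 0.9 0 0 0 1; 0 0 0.6 0 0 0 1; 0 0 0.3 0 0 0 1; 0 0 0.1 0 0 0 1; 0 0 0 0 0 0 1",
)

```text
time: 15.12
tcp_pos: [0.4376, -0.0543, 0.0053]
orientation: [[-0.994, 0.113, -0.001], [0.113, 0.994, -0.0], [0.001, -0.0, -1.0]]
contact_force: [0.0, 0.4, 0.7]
grip_width: 0.0859
grip_force: 0.0
```

jog_arm(
  increments="0 0 0 0 0 0 -1; 0 0 0 0 0 0 -1; 0 0 0 0 0 0 -1; 0 0 0 0 0 0 -1; 0 0 0 0 0 0 -1; 0 0 0 0 0 0 -1",
)

```text
time: 15.62
tcp_pos: [0.4381, -0.0544, 0.0069]
orientation: [[-0.994, 0.113, 0.002], [0.113, 0.994, -0.0], [-0.002, -0.0, -1.0]]
contact_force: [-1.2, -2.2, 7.8]
grip_width: 0.0657
grip_force: 38.5
```

jog_arm(
  increments="0 0 -0.2 0 0 0 -1; 0 0 -0.5 0 0 0 -1; 0 0 -0.8 0 0 0 -1; 0 0 -0.9 0 0 0 -1; 0 0 -0.6 0 0 -0.79 -1; 0 0 0 0 0 -0.79 -1; 0 0 0 0 0 0 -1",
)

```text
time: 16.2
tcp_pos: [0.4381, -0.0539, 0.0976]
orientation: [[-0.998, -0.057, 0.004], [-0.057, 0.998, 0.0], [-0.004, 0.0, -1.0]]
contact_force: [-0.1, 0.0, -1.6]
grip_width: 0.0654
grip_force: 39.7
```

jog_arm(
  increments="-0.35 0.25 0 0 0 0 -1; -0.7 0.49 0 0 0 0 -1; -0.9 0.63 0 0 0 0 -1; -0.9 0.63 0 0 0 0 -1; -0.9 0.63 0 0 0 0 -1; -0.9 0.63 0 0 0 0 -1; -0.9 0.63 0 0 0 0 -1; -0.9 0.63 0 0 0 0 -1",
)

```text
time: 16.87
tcp_pos: [0.6242, 0.0939, 0.0948]
orientation: [[-0.999, -0.051, -0.001], [-0.051, 0.999, 0.0], [0.001, 0.0, -1.0]]
contact_force: [0.3, -0.2, -1.7]
grip_width: 0.0656
grip_force: 39.7
```

jog_arm(
  increments="-0.7 0.49 0 0 0 0 -1; -0.43 0.31 0 0 0 0 -1; 0 0 0.5 0 0 0 -1; 0 0 0.7 0 0 0 -1; 0 0 0.3 0 0 0 -1; 0 0 0 0 0 0 -1; 0 0 0 0 0 0 -1",
)

```text
time: 17.45
tcp_pos: [0.6555, 0.1175, 0.0501]
orientation: [[-0.999, -0.052, -0.002], [-0.052, 0.999, -0.0], [0.002, -0.0, -1.0]]
contact_force: [-0.2, -0.6, -0.9]
grip_width: 0.0661
grip_force: 39.7
```

```bash
python3 - <<'E'
from h import *
o=get_obs();print(o['time'],o['tcp_pos'],o['grip_width'],o['contact_force'],np.round(o['orientation'],3).tolist());cv2.imwrite('pics/w8.png',np.hstack([camera('wrist')[80:420,80:480],cv2.resize(camera('top')[90:220,130:283],(400,340))]))
E
```

```text
17.45 [0.65546323 0.11745413 0.05005928] 0.0660539103456418 [-0.22481823 -0.55119959 -0.89797181] [[-0.999, -0.052, -0.002], [-0.052, 0.999, -0.0], [0.002, -0.0, -1.0]]
```

View pics/w8.png

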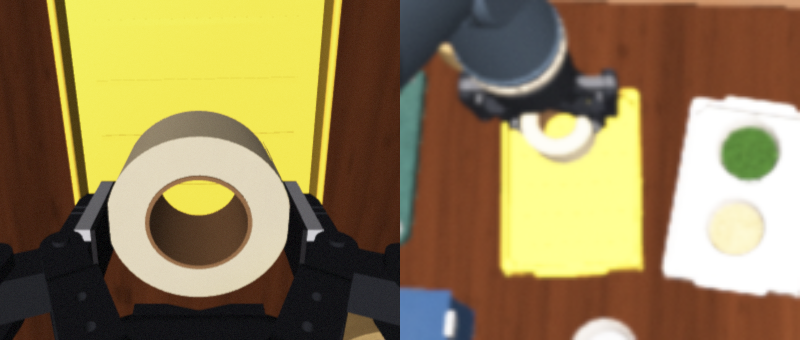

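jog_arm(
  increments="0 0 0.5 0 0 0 -1; 0 0 0.35 0 0 0 -1; 0 0 0.2 0 0 0 -1; 0 0 0.1 0 0 0 -1; 0 0 0.05 0 0 0 -1; 0 0 0 0 0 0 -1; 0 0 0 0 0 0 -1",
)

```text
time: 18.13
tcp_pos: [0.6562, 0.1172, 0.0151]
orientation: [[-0.999, -0.053, 0.0], [-0.053, 0.999, 0.0], [-0.0, 0.0, -1.0]]
contact_force: [-0.1, -0.2, -1.1]
grip_width: 0.0654
grip_force: 39.7
```

jog_arm(
  increments="0 0 0.08 0 0 0 -1; 0 0 0.05 0 0 0 -1; 0 0 0 0 0 0 -1; 0 0 0 0 0 0 -1",
)

```text
time: 18.47
tcp_pos: [0.6562, 0.1173, 0.0111]
orientation: [[-0.999, -0.053, 0.001], [-0.053, 0.999, 0.0], [-0.001, 0.0, -1.0]]
contact_force: [-0.2, 1.1, 1.8]
grip_width: 0.0654
grip_force: 40.0
```

jog_arm(
  increments="0 0 0.03 0 0 0 -1; 0 0 0 0 0 0 -1; 0 0 0 0 0 0 1; 0 0 0 0 0 0 1; 0 0 0 0 0 0 1; 0 0 0 0 0 0 1; 0 0 -0.4 0 0 0 1; 0 0 -0.8 0 0 0 1",
)

```text
time: 19.13
tcp_pos: [0.6539, 0.1171, 0.044]
orientation: [[-0.999, -0.053, -0.005], [-0.053, 0.999, -0.001], [0.005, -0.001, -1.0]]
contact_force: [-0.8, -0.1, 0.3]
grip_width: 0.0856
grip_force: 0.0
```

jog_arm(
  increments="0 0 -1 0 0 0 1; 0.1 -0.1 -1 0 0 0 1; 0.8 -0.93 -0.8 0 0 0 1; 0.82 -0.95 0 0 0 0 1; 0.82 -0.95 0 0 0 0 1; 0.82 -0.95 0 0 0 0 1; 0.82 -0.95 0 0 0 0 1; 0.82 -0.95 0 0 0 0 1",
)

```text
time: 19.8
tcp_pos: [0.5153, -0.0635, 0.1296]
orientation: [[-0.999, -0.053, 0.001], [-0.053, 0.999, 0.0], [-0.001, -0.0, -1.0]]
contact_force: [0.8, -0.8, -0.3]
grip_width: 0.0854
grip_force: 0.0
```

jog_arm(
  increments="0.82 -0.95 0 0 0 0 1; 0.82 -0.95 0 0 0 0 1; 0.82 -0.95 0 0 0 0 1; 0.82 -0.95 0 0 0 0 1; 0.82 -0.95 0 0 0 0 1; 0.82 -0.95 0 0 0 0 1; 0.78 -0.92 0 0 0 0 1; 0 0 0 0 0 0 1",
)

```text
time: 20.47
tcp_pos: [0.3514, -0.2755, 0.1298]
orientation: [[-0.999, -0.043, -0.0], [-0.043, 0.999, -0.003], [0.0, -0.003, -1.0]]
contact_force: [-0.5, 0.6, -0.3]
grip_width: 0.0856
grip_force: 0.0
```

```bash
python3 - <<'E'
from h import *
o=get_obs();print(o['time'],o['tcp_pos'],np.round(o['qpos'],2),np.round(o['orientation'],3).tolist());pw=camera_params('wrist');W=camera('wrist');T=camera('top')
hsv=cv2.cvtColor(W,cv2.COLOR_BGR2HSV)
g=(hsv[...,0]>50)&(hsv[...,0]<75)&(hsv[...,1]>120)&(hsv[...,2]>150)
c,s=comp(g,(280,200));e=cv2.fitEllipse(c);print(e,s,plane(pw,e[0],.03))
cv2.imwrite('pics/w9.png',np.hstack([W[60:400,80:480],cv2.resize(T[90:220,130:283],(400,340))]))
E
```

```text
20.4667 [ 0.35137596 -0.27554057  0.12984848] [ 0.34  0.4   0.3   2.16 -0.2   0.61  2.4 ] [[-0.999, -0.043, -0.0], [-0.043, 0.999, -0.003], [0.0, -0.003, -1.0]]
((280.6777648925781, 202.83395385742188), (74.00888061523438, 77.24494934082031), 93.28571319580078) [ 243  166   77   74 1548] [ 0.35101225 -0.272392    0.03      ]
```

View pics/w9.png

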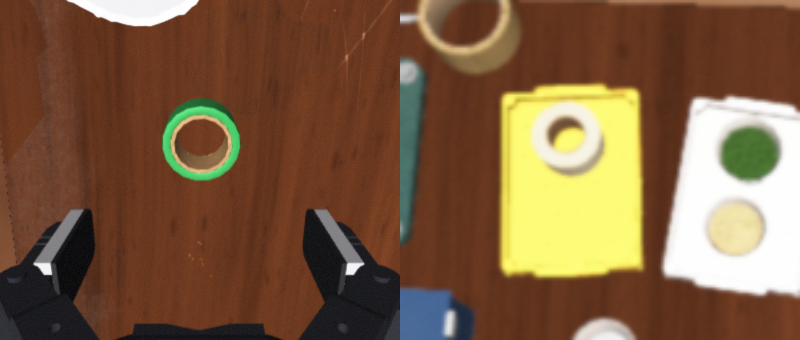

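jog_arm(
  increments="0 0.1 0.9 0 0 0 1; 0 0 0.9 0 0 0 1; 0 0 0.9 0 0 0 1; 0 0 0.7 0 0 0 1; 0 0 0.4 0 0 0 1; 0 0 0.25 0 0 0 1; 0 0 0 0 0 0 1",
)

```text
time: 21.15
tcp_pos: [0.3565, -0.2656, 0.0062]
orientation: [[-0.999, -0.054, -0.001], [-0.054, 0.999, 0.001], [0.001, 0.001, -1.0]]
contact_force: [0.9, 0.5, -0.3]
grip_width: 0.0855
grip_force: 0.0
```

jog_arm(
  increments="0 0 0 0 0 0 -1; 0 0 0 0 0 0 -1; 0 0 0 0 0 0 -1; 0 0 0 0 0 0 -1; 0 0 0 0 0 0 -1; 0 0 0 0 0 0 -1",
)

```text
time: 21.65
tcp_pos: [0.3569, -0.267, 0.0085]
orientation: [[-0.999, -0.053, 0.002], [-0.053, 0.999, -0.001], [-0.002, -0.001, -1.0]]
contact_force: [-1.0, 0.4, 9.3]
grip_width: 0.0558
grip_force: 35.1
```

jog_arm(
  increments="0 0 -0.2 0 0 0 -1; 0 0 -0.5 0 0 0 -1; 0 0 -0.8 0 0 0 -1; 0 0 -0.9 0 0 0 -1; 0 0 -0.6 0 0 0 -1; 0 0 0 0 0 0 -1",
)

```text
time: 22.15
tcp_pos: [0.3573, -0.2675, 0.1009]
orientation: [[-0.999, -0.053, 0.005], [-0.053, 0.999, -0.003], [-0.005, -0.003, -1.0]]
contact_force: [0.7, -0.4, 1.0]
grip_width: 0.0552
grip_force: 37.3
```

jog_arm(
  increments="-0.27 0.4 0 0 0 0 -1; -0.53 0.8 0 0 0 0 -1; -0.63 0.95 0 0 0 0 -1; -0.63 0.95 0 0 0 0 -1; -0.63 0.95 0 0 0 0 -1; -0.63 0.95 0 0 0 0 -1; -0.63 0.95 0 0 0 0 -1; -0.63 0.95 0 0 0 0 -1",
)

```text
time: 22.82
tcp_pos: [0.4826, -0.0509, 0.0973]
orientation: [[-0.999, -0.053, -0.0], [-0.053, 0.999, 0.0], [0.0, 0.0, -1.0]]
contact_force: [1.0, -0.5, 0.0]
grip_width: 0.0552
grip_force: 37.3
```

jog_arm(
  increments="-0.63 0.95 0 0 0 0 -1; -0.63 0.95 0 0 0 0 -1; -0.63 0.95 0 0 0 0 -1; -0.63 0.95 0 0 0 0 -1; -0.6 0.9 0 0 0 0 -1; -0.33 0.5 0 0 0 0 -1; -0.14 0.2 0 0 0 0 -1; 0 0 0.3 0 0 0 -1",
)

```text
time: 23.48
tcp_pos: [0.5824, 0.1168, 0.0888]
orientation: [[-0.998, -0.056, 0.002], [-0.056, 0.998, 0.001], [-0.002, 0.001, -1.0]]
contact_force: [0.5, -0.6, -0.3]
grip_width: 0.0554
grip_force: 37.3
```

jog_arm(
  increments="0 0 0.7 0 0 0 -1; 0 0 0.5 0 0 0 -1; 0 0 0.3 0 0 0 -1; 0 0 0 0 0 0 -1; 0 0 0 0 0 0 -1",
)

```text
time: 23.9
tcp_pos: [0.5807, 0.1134, 0.0429]
orientation: [[-0.999, -0.051, -0.001], [-0.051, 0.999, -0.001], [0.001, -0.001, -1.0]]
contact_force: [1.1, 0.0, -0.1]
grip_width: 0.0554
grip_force: 37.3
```

```bash
python3 - <<'E'
from h import *
o=get_obs();print(o['time'],o['tcp_pos'],o['grip_width'],o['contact_force'],np.round(o['orientation'],3).tolist());cv2.imwrite('pics/w10.png',np.hstack([camera('wrist')[80:420,80:480],cv2.resize(camera('side')[170:340,170:370],(400,340))]))
E
```

```text
23.9 [0.58070267 0.11343679 0.0429408 ] 0.05542829702066872 [ 1.14119266  0.00167832 -0.14614854] [[-0.999, -0.051, -0.001], [-0.051, 0.999, -0.001], [0.001, -0.001, -1.0]]
```

View pics/w10.png

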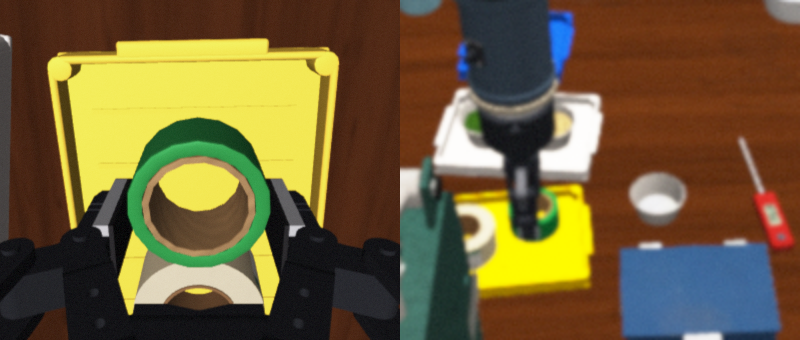

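Tape is held level between the near wall and the label roll. Lower from 0.043 to about 0.0125.

jog_arm(
  increments="0 0 0.45 0 0 0 -1; 0 0 0.25 0 0 0 -1; 0 0 0.12 0 0 0 -1; 0 0 0.08 0 0 0 -1; 0 0 0 0 0 0 -1; 0 0 0 0 0 0 -1",
)

```text
time: 24.5
tcp_pos: [0.5814, 0.1147, 0.0164]
orientation: [[-0.999, -0.053, 0.0], [-0.053, 0.999, 0.0], [-0.0, 0.0, -1.0]]
contact_force: [0.9, 0.4, -0.4]
grip_width: 0.0555
grip_force: 37.3
```

jog_arm(
  increments="0 0 0.08 0 0 0 -1; 0 0 0.05 0 0 0 -1; 0 0 0 0 0 0 -1; 0 0 0 0 0 0 -1",
)

```text
time: 24.83
tcp_pos: [0.5816, 0.1148, 0.0127]
orientation: [[-0.999, -0.053, 0.001], [-0.053, 0.999, 0.0], [-0.001, 0.0, -1.0]]
contact_force: [-1.6, 0.6, 5.0]
grip_width: 0.0553
grip_force: 37.7
```

jog_arm(
  increments="0 0 0 0 0 0 1; 0 0 0 0 0 0 1; 0 0 0 0 0 0 1; 0 0 0 0 0 0 1; 0 0 -0.4 0 0 0 1; 0 0 -0.8 0 0 0 1; 0 0 -1 0 0 0 1; 0 0 -1 0 0 0 1",
)

```text
time: 25.5
tcp_pos: [0.5808, 0.1145, 0.1097]
orientation: [[-0.999, -0.052, -0.001], [-0.052, 0.999, -0.001], [0.001, -0.0, -1.0]]
contact_force: [0.1, 0.1, 0.4]
grip_width: 0.0855
grip_force: 0.0
```

jog_arm(
  increments="0.78 -0.2 -0.8 0 0 0 1; 0.78 -0.2 0 0 0 0 1; 0.78 -0.2 0 0 0 0 1; 0.78 -0.2 0 0 0 0 1; 0.78 -0.2 0 0 0 0 1; 0.78 -0.2 0 0 0 0 1; 0 0 0 0 0 0.83 1; 0 0 0 0 0 0.83 1",
)

```text
time: 26.17
tcp_pos: [0.4417, 0.071, 0.1333]
orientation: [[-0.992, 0.125, 0.0], [0.125, 0.992, 0.001], [0.0, 0.001, -1.0]]
contact_force: [0.6, 0.9, 0.3]
grip_width: 0.0854
grip_force: 0.0
```

jog_arm(
  increments="0 0 0 0 0 0 1; 0 0 0 0 0 0 1",
)

```text
time: 26.33
tcp_pos: [0.4432, 0.0715, 0.1329]
orientation: [[-0.993, 0.118, 0.001], [0.118, 0.993, 0.0], [-0.001, 0.0, -1.0]]
contact_force: [-0.1, 0.2, -0.4]
grip_width: 0.0852
grip_force: 0.0
```

```bash
python3 - <<'E'
from h import *
o=get_obs();print(o['time'],o['tcp_pos'],np.round(o['qpos'],2),np.round(o['orientation'],3).tolist());pw=camera_params('wrist');W=camera('wrist')
c,s=comp(nw(W),(280,200));e=cv2.fitEllipse(c);print(e,s,plane(pw,e[0],.03))
cv2.imwrite('pics/w11.png',np.hstack([W[60:400,80:480],cv2.resize(camera('side')[170:340,170:370],(400,340))]))
E
```

```text
26.3333 [0.44323946 0.07154575 0.13285055] [-0.59  0.42  0.45  2.15 -0.3   0.63  1.52] [[-0.993, 0.118, 0.001], [0.118, 0.993, 0.0], [-0.001, 0.0, -1.0]]
((274.02191162109375, 196.01768493652344), (84.6707992553711, 88.02798461914062), 93.30415344238281) [ 230  154   89   85 5882] [0.43864025 0.07078702 0.03      ]
```

View pics/w11.png

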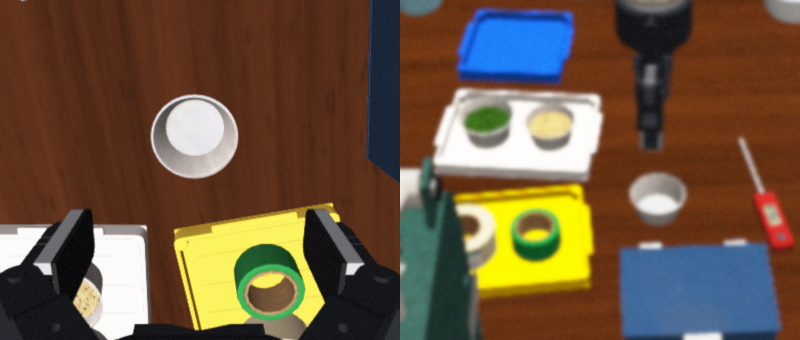

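jog_arm(
  increments="0.07 0 0.9 0 0 0 1; 0 0 0.9 0 0 0 1; 0 0 0.9 0 0 0 1; 0 0 0.8 0 0 0 1; 0 0 0.5 0 0 0 1; 0 0 0.3 0 0 0 1; 0 0 0 0 0 0 1",
)

```text
time: 27.02
tcp_pos: [0.4403, 0.0714, 0.0019]
orientation: [[-0.993, 0.12, -0.003], [0.12, 0.993, -0.0], [0.002, -0.001, -1.0]]
contact_force: [-1.2, 0.3, 0.4]
grip_width: 0.0854
grip_force: 0.0
```

jog_arm(
  increments="0 0 0 0 0 0 -1; 0 0 0 0 0 0 -1; 0 0 0 0 0 0 -1; 0 0 0 0 0 0 -1; 0 0 0 0 0 0 -1; 0 0 0 0 0 0 -1",
)

```text
time: 27.52
tcp_pos: [0.4415, 0.0717, 0.0046]
orientation: [[-0.993, 0.12, 0.002], [0.12, 0.993, 0.0], [-0.002, 0.001, -1.0]]
contact_force: [-2.0, -1.5, 6.5]
grip_width: 0.059
grip_force: 36.0
```

jog_arm(
  increments="0 0 -0.2 0 0 0 -1; 0 0 -0.5 0 0 0 -1; 0 0 -0.9 0 0 0 -1; 0 0 -0.9 0 0 0 -1; 0 0 -0.6 0 0 0 -1; 0 0 0 0 0 0 -1",
)

```text
time: 28.02
tcp_pos: [0.4426, 0.0721, 0.1001]
orientation: [[-0.993, 0.12, 0.006], [0.12, 0.993, 0.002], [-0.005, 0.003, -1.0]]
contact_force: [1.2, -0.1, -1.3]
grip_width: 0.0591
grip_force: 37.9
```

jog_arm(
  increments="-0.3 -0.4 0 0 0 0 -1; -0.59 -0.8 0 0 0 0 -1; -0.7 -0.95 0 0 0 0 -1; -0.7 -0.95 0 0 0 0 -1; -0.7 -0.95 0 0 0 0 -1; -0.7 -0.95 0 0 0 0 -1; -0.7 -0.95 0 0 0 0 -1; -0.7 -0.95 0 0 0 0 -1",
)

```text
time: 28.68
tcp_pos: [0.5679, -0.1537, 0.0965]
orientation: [[-0.993, 0.12, 0.0], [0.12, 0.993, 0.0], [0.0, 0.0, -1.0]]
contact_force: [0.9, -0.0, -0.0]
grip_width: 0.059
grip_force: 38.0
```

jog_arm(
  increments="-0.7 -0.95 0 0 0 0 -1; -0.7 -0.95 0 0 0 0 -1; -0.41 -0.55 0 0 0 0 -1; -0.18 -0.24 0 0 0 0 -1; 0 0 0.5 0 0 0 -1; 0 0 0.7 0 0 0 -1; 0 0 0.5 0 0 0 -1; 0 0 0 0 0 0 -1",
)

```text
time: 29.35
tcp_pos: [0.6149, -0.2373, 0.0422]
orientation: [[-0.993, 0.12, -0.005], [0.119, 0.993, 0.003], [0.005, 0.002, -1.0]]
contact_force: [-0.6, -0.7, -1.7]
grip_width: 0.0587
grip_force: 38.0
```

```bash
python3 - <<'E'
from h import *
o=get_obs();print(o['time'],o['tcp_pos'],o['grip_width'],o['contact_force'],np.round(o['orientation'],3).tolist());W=camera('wrist');pw=camera_params('wrist')
hsv=cv2.cvtColor(W,cv2.COLOR_BGR2HSV);b=((hsv[...,0]>100)&(hsv[...,0]<125)&(hsv[...,1]>150)&(hsv[...,2]>90))
for r in (110,150,190,230):
    x=np.flatnonzero(b[r]);
    if len(x): print(r,x[0],x[-1],[plane(pw,(v,r),.018)[:2].round(3).tolist() for v in(x[0],x[-1])])
ys=np.flatnonzero(b[:,250]);print(ys[0],plane(pw,(250,ys[0]),.018))
E
```

```text
29.35 [ 0.6149355  -0.23727997  0.04218032] 0.05873293662224913 [-0.57418501 -0.67633882 -1.74377308] [[-0.993, 0.12, -0.005], [0.119, 0.993, 0.003], [0.005, 0.002, -1.0]]
110 197 351 [[0.544, -0.264], [0.552, -0.195]]
150 129 419 [[0.558, -0.299], [0.574, -0.165]]
190 134 415 [[0.577, -0.302], [0.593, -0.167]]
230 139 410 [[0.597, -0.304], [0.614, -0.17]]
103 [ 0.54334789 -0.240275    0.018     ]
```

jog_arm(
  increments="0 0 0.45 0 0 0 -1; 0 0 0.3 0 0 0 -1; 0 0 0.2 0 0 0 -1; 0 0 0.1 0 0 0 -1; 0 0 0 0 0 0 -1; 0 0 0 0 0 0 -1",
)

```text
time: 29.9
tcp_pos: [0.617, -0.2397, 0.0138]
orientation: [[-0.993, 0.121, -0.0], [0.121, 0.993, -0.0], [0.0, -0.0, -1.0]]
contact_force: [0.9, -0.7, -0.6]
grip_width: 0.0587
grip_force: 38.0
```

jog_arm(
  increments="0 0 0.1 0 0 0 -1; 0 0 0.07 0 0 0 -1; 0 0 0 0 0 0 -1; 0 0 0 0 0 0 -1",
)

```text
time: 30.23
tcp_pos: [0.6171, -0.2398, 0.0089]
orientation: [[-0.993, 0.121, 0.0], [0.121, 0.993, -0.0], [-0.0, -0.0, -1.0]]
contact_force: [-1.0, -0.3, 1.2]
grip_width: 0.059
grip_force: 38.1
```

jog_arm(
  increments="0 0 0.03 0 0 0 -1; 0 0 0 0 0 0 -1; 0 0 0 0 0 0 1; 0 0 0 0 0 0 1; 0 0 0 0 0 0 1; 0 0 0 0 0 0 1; 0 0 -0.4 0 0 0 1; 0 0 -0.8 0 0 0 1",
)

```text
time: 30.9
tcp_pos: [0.6153, -0.2387, 0.042]
orientation: [[-0.993, 0.121, -0.005], [0.121, 0.993, 0.002], [0.005, 0.001, -1.0]]
contact_force: [0.2, -0.0, 0.1]
grip_width: 0.0854
grip_force: 0.0
```

jog_arm(
  increments="0 0 -1 0 0 0 1; 0 0 -1 0 0 0 1; 0.5 0 -1 0 0 0 1; 0.9 0 -1 0 0 0 1; 0.9 0 -0.5 0 0 0 1; 0.9 0 0 0 0 0 1; 0.9 0 0 0 0 0 1; 0 0 0 0 0 0 1",
)

```text
time: 31.57
tcp_pos: [0.4897, -0.2248, 0.1801]
orientation: [[-0.992, 0.124, -0.002], [0.124, 0.992, 0.001], [0.002, 0.001, -1.0]]
contact_force: [-0.3, -0.3, -0.5]
grip_width: 0.0853
grip_force: 0.0
```

```bash
python3 - <<'E'
from h import *
o=get_obs();print(o['time'],o['tcp_pos'],o['grip_width'])
T=camera('top');S=camera('side');cv2.imwrite('pics/tf.png',T);cv2.imwrite('pics/sf.png',S);p=camera_params('top');ps=camera_params('side')
def hue(I,a,b,s0,v0):
    h=cv2.cvtColor(I,cv2.COLOR_BGR2HSV);return (h[...,0]>=a)&(h[...,0]<=b)&(h[...,1]>=s0)&(h[...,2]>=v0)
def proj(P,X):
    c=np.array(P['R'])@X+P['t'];return P['fx']*c[0]/c[2]+P['cx'],P['fy']*c[1]/c[2]+P['cy']
H=cv2.cvtColor(T,cv2.COLOR_BGR2HSV)
for k,m,X in [('herb',lambda I:hue(I,40,75,80,50),(.643,-.063,.03)),('grain',lambda I:hue(I,15,30,40,140),(.565,-.053,.03)),('tape',lambda I:hue(I,50,75,120,120),(.577,.114,.034)),('empty',lambda I:~hue(I,98,125,110,40)&(I.max(2)>60),(.617,-.239,.034))]:
    try:
        a=proj(p,np.array(X));b=proj(ps,np.array(X));ca,sa=comp(m(T),a);cb,sb=comp(m(S),b)
        ea=cv2.fitEllipse(ca);eb=cv2.fitEllipse(cb);Y,e=tri(p,ea[0],ps,eb[0])
        print(k,'top px',np.round(ea[0],1),np.round(ea[1],1),'@z',plane(p,ea[0],X[2]).round(3),'tri',Y.round(3),e.round(4),np.round(eb[1],1))
    except Exception as x: print(k,x)
E
```

```text
31.5667 [ 0.48966252 -0.2247971   0.18008547] 0.08532042331902553
herb top px [263.1 148.2] [19.2 20.7] @z [ 0.644 -0.062  0.03 ] tri [ 0.642 -0.062  0.035] 0.0002 [12.1 21.7]
grain top px [257.5 176. ] [16.7 21.5] @z [ 0.569 -0.05   0.03 ] tri [ 0.566 -0.05   0.034] 0.0015 [14.9 22.2]
tape top px [193.5 172.1] [19.4 20.7] @z [0.574 0.113 0.034] tri [0.576 0.114 0.028] 0.0008 [16.4 23.6]
empty top px [280.8 825.2] [ 537.6 4080.2] @z [-0.731 -0.144  0.034] tri [0.346 0.077 0.639] 0.3612 [19.9 21.8]
```

```bash
python3 - <<'E'
from h import *
S=cv2.imread('pics/sf.png');ps=camera_params('side');W=camera('wrist');pw=camera_params('wrist')
def m(I,v=60):
    B=I.astype(int);return (abs(B[...,0]-B[...,2])<60)&(B.max(2)>v)
def proj(P,X):
    c=np.array(P['R'])@X+P['t'];return P['fx']*c[0]/c[2]+P['cx'],P['fy']*c[1]/c[2]+P['cy']
X=np.array((.617,-.239,.034))
for P,I in((ps,S),(pw,W)):
    c,s=comp(m(I),proj(P,X));e=cv2.fitEllipse(c);print(s,e,plane(P,e[0],.034).round(3),proj(P,X))
E
```

```text
[217 178  22  20 328] ((227.942626953125, 186.99432373046875), (20.02330780029297, 21.019243240356445), 76.78271484375) [ 0.615 -0.233  0.034] (np.float64(227.47692790661623), np.float64(185.71185186874382))
[ 246  276   66   65 3236] ((278.45745849609375, 308.9937744140625), (64.04998016357422, 65.35428619384766), 83.41552734375) [ 0.613 -0.237  0.034] (np.float64(276.98107257905843), np.float64(313.1328547621611))
```

The empty pot measures upright (a round rim of the right size) at the centre of the blue tray. Everything is in place, so I'm handing it in.

```bash
python3 -c "
from workcell import *
print(close_job())"
```

```text
the job is handed in; nothing more can be done
None
```

The job is handed in at about 32 s of the 107 s allowed: camera measurements put both filled pots upright in the white tray, the label roll and green tape flat in the yellow, and the empty pot in the blue, but no verdict came back.

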